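# Seat the cell carrier against the photometer's sprung plunger

### The job

On the photometer bench, draw the locking pin up out of its bore, hang it in the open notch of the side ledge and let go of it. Then put the cell carrier into the guide channel, slide it endways against the sprung plunger until it meets the hard stops squarely, and keep pressing it there without forcing it: the program finishes while you are still holding the carrier against the stops. Leave everything else on the table where it is.

Things in the scene. Friction and masses are not known exactly. Their poses are not given: they have to be found in the camera images.
- bench: Photometer bench, fixed to the table: aluminium base plate 200 x 90 mm, 12 mm thick, guide channel on its -x half, grey plunger housing at its +x end (x = 32 to 92, y = +-30 mm, top 72 mm above the table). Origin: centre of the plate's underside, on the table. +x is the direction in which the carrier is pressed, towards the housing; z up.
- stops: The hard stops: two upright steel bars on the housing's front, one each side of the plunger, 8 x 8 mm, centred 15 mm to either side of the bench's centre plane, from 16 to 60 mm above the table. Origin: in the plane of their flat faces (bench x = 24 mm), midway between them, 16 mm above the table; axes as the bench's. The carrier's end face must bear on them.
- plunger (a joint): Travel of the sprung plunger in m along the bench's +x: 0 = fully out, 0.018 = its face level with the faces of the hard stops (0.022 at most). Spring about 3 N at 0, rising to about 9 N at 0.018; it springs back when let go. While the locking pin is in its bore it blocks the plunger's rod.
- plunger_face (a point): Centre of the front face of the plunger's round steel head (16 mm diameter), 46 mm above the table; moves with the plunger; when out it stands 18 mm in front of the stop faces (bench x = 6 mm).
- bore (a point): Centre of the mouth of the pin's vertical bore (10 mm diameter) in the top of the housing, 72 mm above the table; bench x = 66, y = 0 mm; axes as the bench's.
- notch (a point): Parking point in the side ledge, level with its top, 72 mm above the table; bench x = 66, y = -52 mm; bench axes. Ledge: 8 mm thick, on the housing's -y side, x = 42 to 90, out to y = -68 mm, free space below. Notch: slot right through it, 13 mm wide in x, from 14 mm to +y of this point to the outer edge (-y), where it is open. Pin enters from above or the open end; its collar rests on the ledge.
- seat (a point): Where the centre of the carrier's underside lies when it bears on the stops: on the channel floor, 12 mm above the table; bench x = -6, y = 0 mm; bench axes. Channel: two round-topped steel rails along x, x = -100 to +10 mm, 45 mm apart inside, 6 mm thick, 10 mm high above its floor (the plate's top); open above and at the -x end.
- pin: Steel locking pin, loose, 60 g, upright in the bore at the start, collar on the housing's top. Origin: centre of the collar's underside; z up along the pin. Below it a shank 8 mm in diameter, 36 mm long; above it the collar, 22 mm in diameter, 4 mm thick, then a round dark grip 14 mm in diameter, from 4 to 38 mm above the origin.
- carrier: Cell carrier: black plastic block, loose, about 0.2 kg, 60 mm long (own x), 40 mm wide (own y), 56 mm high, with a clear glass cell (12.5 mm square) sticking up 12 mm from the middle of its top. Origin: centre of the underside; z up. Both ends are alike: either may go forward. Starts upright on the table, left or right of the bench.
- jar: Amber glass jar with brass-coloured lid, 60 mm in diameter, 75 mm high, on the other side of the bench from the carrier; leave alone. Origin: centre of the underside.
- small_jar: Small clear glass jar, 48 mm in diameter, 55 mm high; leave alone. Origin: centre of the underside.
- strip_tub: White tub, 30 mm in diameter, 80 mm high; leave alone. Origin: centre of the underside.
- magnifier: Magnifying glass lying flat, lens frame 64 mm in diameter, handle 95 mm long towards its -x, at most 14 mm high; leave alone. Origin: centre of the underside of the lens.
- colour_chart: Flat clear chart box 100 x 60 x 7 mm lying on the table; leave alone. Origin: centre of the underside.

How it is judged:
By the outcome, as a careful person would: the job done as asked, in the order asked, and still so for the second after the job is handed in, while the arm keeps its last pose, push and grip.
It also fails if it takes over 72 s, if anything falls off the work surface, if the arm or the gripper's body presses on something with over 40 N, if the wrist force passes 120 N, or if a joint passes its speed limit or range.

### The arm

A 7-joint arm with a two-finger parallel gripper is mounted at the origin on the work surface. World frame = base frame: x ahead of the robot, y to its left, z up, the work surface at z = 0. Lengths are in m, angles in degrees, forces in N, time in s.
With the tool pointing down it reaches from about 0.425 to 0.875 m from the base axis. Payload 4.7 kg.
Tool frame: the origin (TCP) lies midway between the tips of the shut fingers; the grasp point (between the pads) lies 19 mm behind it; z points along the fingers, y is the line along which they close (so a half turn about z gives the same grasp; the last joint's range is limited). The gripper opens to 87 mm and grips with 3 to 60 N. Pads are 19 mm wide; open, the fingers measure 117 mm over their backs; the gripper's body (75 mm by 190 mm) begins 51 mm behind the grasp point.
Start: joints at [71.224, 18.392, -4.016, 83.108, 1.295, 78.541, -3.26], TCP at [0.218, -0.612, 0.223] pointing down, gripper open.
Joint ranges: [-163.93, 163.93], [-17.29, 119.83], [-79.2, 71.16], [3.27, 140.29], [-89.18, 269.18], [5.43, 117.66], [-154.24, 154.24]. Speed limits (degrees/s): [147.25, 147.25, 180, 180, 180, 180, 180].

### API

Orientations are given as [roll, pitch, yaw] about the fixed x, y, z axes, in that order (R = Rz(yaw) Ry(pitch) Rx(roll)).
In Python, from cell import env gives the robot as it stands.
- The arm moves only by the tool step_arm, never from a script. Its argument "moves" is a list of rows, each an object with "dp": the shift along the tool's x, y, z in mm, a list of three; "dr": the turn, a rotation vector about the tool's x, y, z in rad, a list of three; "fingers": the closure, from 0 (fully open) to 1 (shut). In form: [{"dp": [dx, dy, dz], "dr": [ax, ay, az], "fingers": fingers}, ...]. A call has exactly 5 rows; each row shifts and turns the commanded pose from where the row before left it, along the tool's axes as they then stand; what a row does not reach is not made up. A row lasts 1/8 s, in which the tool goes at most 62.5 mm and 10.7 degrees, less where a joint would pass 70% of its speed; a pose out of reach is approached as far as the arm can. A call with a gripper value outside its range is refused whole. The fingers move at their own pace and stop on an object; "squeeze" is the grip in N (left out, the last holds). Time passes only in rows, so rows that do not move let the fingers close, or fill a call up. It gives the time, the measured TCP pose, the force, the opening and the grip force at its end, in the units of the state.
- env.get_obs(): the state, without advancing time (a new reading comes with each control period).
- env.read_camera(name): name is "side" or "top" or "wrist"; returns the picture (480x640x3 uint8, red, green, blue); there is no depth.
- env.camera_model(name): a dict with "fx", "fy", "cx", "cy" (pixels), "R" (3x3) and "t" (3): a world point X has camera coordinates R X + t. Camera axes: x right, y down, z forward; pixel columns grow to the right and rows downward; lengths in m; the calibration is good to about 2 mm. A picture is of the moment at which its call begins: read the wrist's pose just before it. camera_model takes no time and is no camera call; for the wrist camera it gives the pose at the moment of the call.
- env.sign_off(): hands the job in; it is judged then, once.
The state is a dict: "time_s": time; "qpos": joint angles; "joint_velocities": joint speeds; "effort": joint torques, N m; "tool_pos": TCP position; "tool_rot": TCP orientation; "force": force on the tool from outside, world axes, zero at the start; "wrist_torque": the same for the moment, N m; "grip_width": finger opening in m; "grasp_force": force on a finger pad.
Only numpy, scipy, OpenCV 4.12 (cv2) and the standard library are available. Lean on these libraries where they do the work, as an engineer would, in place of code of your own. Each camera call takes 0.05 s, during which the arm holds its last target. There are 200 camera calls.

## Working session

There is one attempt and no reset: what is moved stays moved. The work goes in short steps, Python scripts to look and compute and a tool call to move; the robot and the scene stay as the last step left them, time stands still between calls to the robot, and variables do not carry over. Pictures are saved under pics/ and viewed, at most 10 in all, crops included, and the job is handed in when it is done.

Besides the shell and the picture viewer there is one more tool, called after "Request:" by a JSON object that holds its "name" and its "arguments". step_arm: Moves the arm, as the interface text tells. Its arguments: {"type":"object","properties":{"moves":{"type":"array","items":{"type":"object","properties":{"dp":{"type":"array","items":{"type":"number"}},"dr":{"type":"array","items":{"type":"number"}},"fingers":{"type":"number"}}}},"squeeze":{"type":"number"}},"required":["moves"]}

```bash
mkdir -p pics; ls; python3 - <<'E'
from cell import env
import cv2,numpy as np
o=env.get_obs();print({k:np.round(v,3).tolist() for k,v in o.items()})
for n in("top","side"):
    im=env.read_camera(n);cv2.imwrite(f"pics/{n}0.png",im[:,:,::-1])
    m=env.camera_model(n);print(n,{k:np.round(v,4).tolist() for k,v in m.items()})
E
```

```text
pics
{'time_s': 0.0, 'qpos': [71.225, 18.44, -4.014, 83.175, 1.295, 78.54, -3.26], 'joint_velocities': [0.055, -0.042, 0.068, -0.098, 0.048, -0.082, 0.116], 'effort': [-0.0, -49.127, -0.404, -31.253, -0.064, 0.044, 0.0], 'tool_pos': [0.218, -0.612, 0.221], 'tool_rot': [-179.89, 0.006, 19.584], 'force': [0.54, -0.637, 0.459], 'wrist_torque': [-0.012, 0.038, 0.043], 'grasp_force': 0.0, 'grip_width': 0.087}
top {'fx': 509.7089, 'fy': 509.7089, 'cx': 313.7905, 'cy': 244.2762, 'R': [[0.0146, -0.9999, 0.0093], [-0.9881, -0.0159, -0.1528], [0.153, -0.0069, -0.9882]], 't': [0.0027, 0.5565, 1.1667]}
side {'fx': 605.5028, 'fy': 605.5028, 'cx': 325.0834, 'cy': 236.2727, 'R': [[-0.8522, -0.5232, -0.0051], [-0.3794, 0.6246, -0.6825], [0.3603, -0.5797, -0.7308]], 't': [0.4417, 0.2683, 0.9443]}
```

View pics/top0.png

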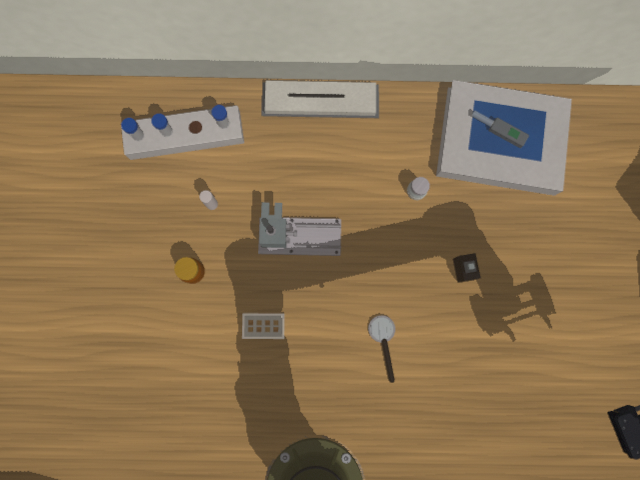

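View pics/side0.png

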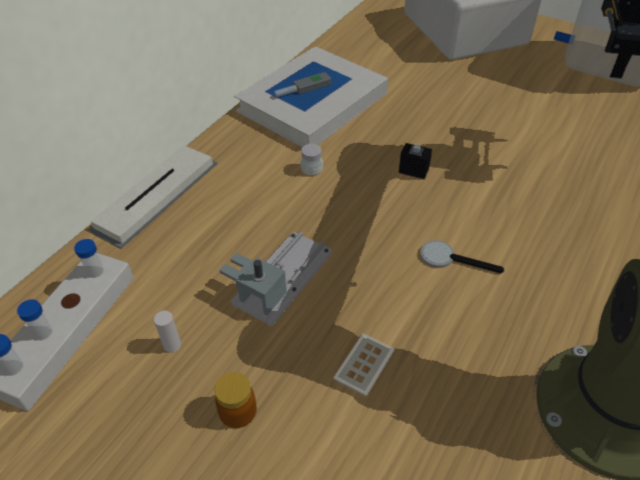

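The top view shows the bench at px (258–341, 216–254) with its housing to the left (bench +x ≈ world +y) and its ledge pointing up. The pin is near (267,227), the carrier near (467,267), the jar near (189,270) and the small jar near (419,188). The side view agrees: pin near (258,268), carrier near (415,160).

Next I'll enlarge the crops to measure.

```bash
cat > h.py <<'E'
import numpy as np,cv2
from cell import env
def ray(m,u,v):
    R=np.array(m["R"]);t=np.array(m["t"])
    d=R.T@np.array([(u-m["cx"])/m["fx"],(v-m["cy"])/m["fy"],1]);return -R.T@t,d
def onz(m,u,v,z):
    c,d=ray(m,u,v);return c+d*(z-c[2])/d[2]
def tri(rs):
    A=np.zeros((3,3));b=np.zeros(3)
    for c,d in rs:
        d=d/np.linalg.norm(d);P=np.eye(3)-np.outer(d,d);A+=P;b+=P@c
    return np.linalg.solve(A,b)
def proj(m,X):
    p=np.array(m["R"])@np.array(X)+np.array(m["t"]);return m["fx"]*p[0]/p[2]+m["cx"],m["fy"]*p[1]/p[2]+m["cy"]
E
python3 - <<'E'
import cv2,numpy as np
t=cv2.imread("pics/top0.png");s=cv2.imread("pics/side0.png")
f=lambda i,x,y,w,h,k:cv2.resize(i[y:y+h,x:x+w],None,fx=k,fy=k,interpolation=cv2.INTER_CUBIC)
a=f(t,250,196,100,66,4);b=f(s,210,226,130,100,4)[:, :400]
c=f(t,445,246,50,45,4);d=f(s,390,135,50,45,4)
o=np.zeros((600,800,3),np.uint8)
o[:264,:400]=a;o[:400,400:]=b[:400];o[400:580,:200]=c;o[400:580,200:400]=d
cv2.imwrite("pics/crop0.png",o)
E
```

```text
(no output)
```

View pics/crop0.png

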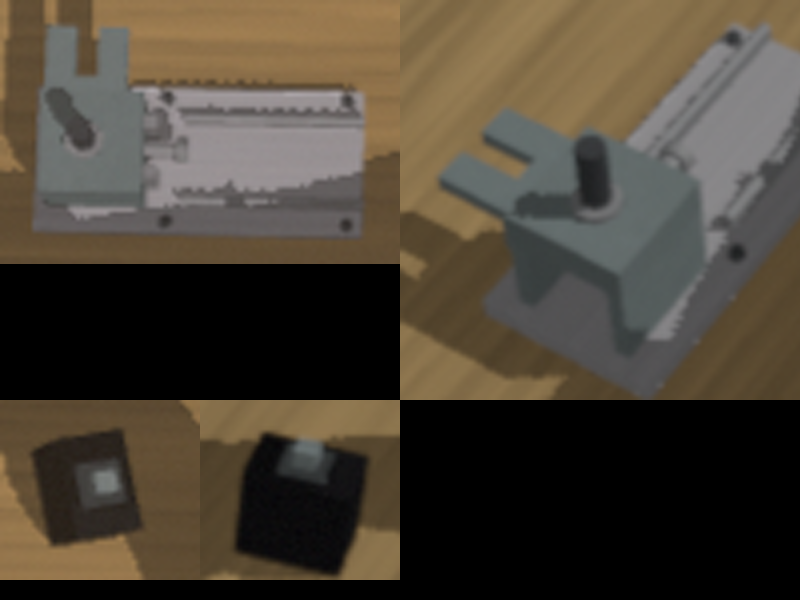

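```bash
python3 - <<'E'
from h import *
T=env.camera_model("top");S=env.camera_model("side");W=env.camera_model("wrist")
p=lambda u,v:(250+u/4,196+v/4)
for n,c in dict(ur=(363,91),lr=(361,237),ll=(34,232)).items(): print(n,onz(T,*p(*c),.012).round(4))
print("bore top",onz(T,*p(83,142),.074).round(4),"side",onz(S,259.5,276,.074).round(4))
q=lambda u,v:(445+u/4,246+(v-400)/4)
print("cell",onz(T,*q(105,482),.068).round(4));A=onz(T,*q(122,431),.056);B=onz(T,*q(141,527),.056)
print("edge",A,B,np.degrees(np.arctan2(*(A-B)[1::-1])))
R=np.array(W["R"]);print("wrist",W["fx"],(-R.T@W["t"]).round(3),R.round(3).tolist())
E
```

```text
ur [ 0.6256 -0.0542  0.012 ]
lr [ 0.5352 -0.0536  0.012 ]
ll [0.5351 0.1447 0.012 ]
bore top [0.5799 0.1117 0.074 ] side [0.5803 0.1124 0.074 ]
cell [ 0.5063 -0.3536  0.068 ]
edge [ 0.53790104 -0.3684543   0.056     ] [ 0.48161424 -0.37763538  0.056     ] 9.264078977943209
wrist 338.71016570708554 [ 0.283 -0.589  0.383] [[0.335, -0.942, -0.003], [-0.911, -0.324, 0.256], [-0.242, -0.083, -0.967]]
```

Request:
{"name": "step_arm", "arguments": {"moves": [{"dr": [0, 0, -0.1755], "fingers": 0.5}, {"dr": [0, 0, -0.1755], "fingers": 0.5}, {"dr": [0, 0, -0.1755], "fingers": 0.5}, {"dr": [0, 0, -0.1755], "fingers": 0.5}, {"dr": [0, 0, -0.1755], "fingers": 0.5}]}}

```text
validation failed for argument at $.mo...
```

Request:
{"name": "step_arm", "arguments": {"moves": [{"dr": [0, 0, -0.1755], "fingers": 0.5}, {"dr": [0, 0, -0.1755], "fingers": 0.5}, {"dp": [55, 28, 0], "fingers": 0.5}, {"dp": [55, 28, 0], "fingers": 0.5}, {"dp": [55, 28, 0], "fingers": 0.5}]}}

```text
validation failed for argument at $.mo...
```

Request:
{"name": "step_arm", "arguments": {"moves": [{"dp": [55, 28, 0], "fingers": 0.5}, {"dp": [55, 28, 0], "fingers": 0.5}, {"dp": [55, 28, 0], "fingers": 0.5}, {"dp": [55, 28, 0], "fingers": 0.5}, {"dp": [55, 28, 0], "fingers": 0.5}]}}

```text
validation failed for argument at $.mo...
```

All fields are needed in every row.

Request:
{"name": "step_arm", "arguments": {"moves": [{"dp": [0, 0, 0], "dr": [0, 0, -0.1755], "fingers": 0.5}, {"dp": [0, 0, 0], "dr": [0, 0, -0.1755], "fingers": 0.5}, {"dp": [0, 0, 0], "dr": [0, 0, -0.1755], "fingers": 0.5}, {"dp": [0, 0, 0], "dr": [0, 0, -0.1755], "fingers": 0.5}, {"dp": [0, 0, 0], "dr": [0, 0, -0.1755], "fingers": 0.5}]}}

```text
time_s: 0.72
tool_pos: [0.2177, -0.6121, 0.2219]
tool_rot: [-180.0, -0.0, 70.2]
force: [0.2, -0.3, -0.5]
grip_width: 0.0471
grasp_force: 0.0
```

Request:
{"name": "step_arm", "arguments": {"moves": [{"dp": [0, 0, 0], "dr": [0, 0, -0.1755], "fingers": 0.5}, {"dp": [0, 0, 0], "dr": [0, 0, -0.1755], "fingers": 0.5}, {"dp": [55, 28, 0], "dr": [0, 0, 0], "fingers": 0.5}, {"dp": [55, 28, 0], "dr": [0, 0, 0], "fingers": 0.5}, {"dp": [55, 28, 0], "dr": [0, 0, 0], "fingers": 0.5}]}}

```text
time_s: 1.35
tool_pos: [0.3026, -0.4455, 0.222]
tool_rot: [-180.0, -0.0, 90.0]
force: [0.9, 0.1, 0.1]
grip_width: 0.0434
grasp_force: 0.0
```

Request:
{"name": "step_arm", "arguments": {"moves": [{"dp": [55, 28, 0], "dr": [0, 0, 0], "fingers": 0.5}, {"dp": [55, 28, 0], "dr": [0, 0, 0], "fingers": 0.5}, {"dp": [55, 28, 0], "dr": [0, 0, 0], "fingers": 0.5}, {"dp": [55, 28, 0], "dr": [0, 0, 0], "fingers": 0.5}, {"dp": [55, 28, 0], "dr": [0, 0, 0], "fingers": 0.5}]}}

```text
time_s: 1.98
tool_pos: [0.4425, -0.1706, 0.2224]
tool_rot: [180.0, 0.0, 90.0]
force: [0.6, -0.8, 0.7]
grip_width: 0.0434
grasp_force: 0.0
```

Request:
{"name": "step_arm", "arguments": {"moves": [{"dp": [50, 27, 0], "dr": [0, 0, 0], "fingers": 0.5}, {"dp": [50, 28, 0], "dr": [0, 0, 0], "fingers": 0.5}, {"dp": [50, 27, 0], "dr": [0, 0, 0], "fingers": 0.5}, {"dp": [50, 28, 0], "dr": [0, 0, 0], "fingers": 0.5}, {"dp": [50, 27, 0], "dr": [0, 0, 0], "fingers": 0.5}]}}

```text
time_s: 2.6
tool_pos: [0.5798, 0.0785, 0.2223]
tool_rot: [-180.0, 0.0, 89.9]
force: [0.8, -0.3, 0.6]
grip_width: 0.0433
grasp_force: 0.0
```

```bash
python3 - <<'E'
from h import *
import json
m=env.camera_model("wrist");im=env.read_camera("wrist");cv2.imwrite("pics/w1.png",im[:,:,::-1])
np.save("w1.npy",m,allow_pickle=True)
print(env.get_obs()["tool_pos"])
for n,X in dict(bore=(.58,.1115,.072),notch=(.632,.1115,.072),seat=(.58,.0395,.012),pintop=(.58,.1115,.11)).items():print(n,np.round(proj(m,X)))
E
```

```text
[0.58120244 0.08834964 0.22196178]
bore [328. 196.]
notch [384. 196.]
seat [328. 253.]
pintop [328. 202.]
```

View pics/w1.png

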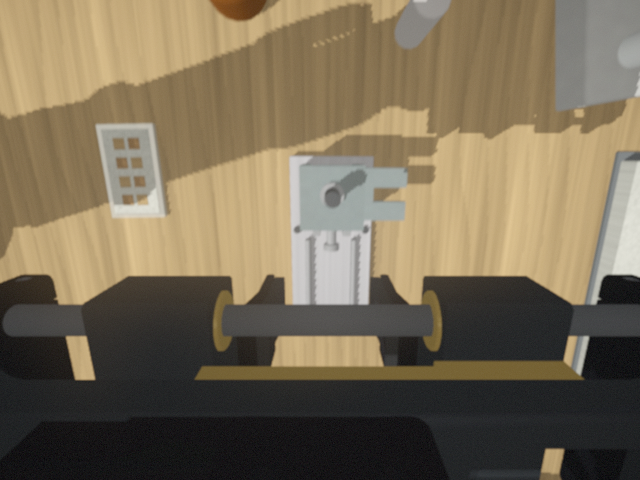

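The wrist view shows the housing at (300–372, 165–230), the pin top near (333,195) and the notch between the two ledge bars at rows ~188–201. The arm was still settling, so I'll re-measure with it at rest.

```bash
python3 - <<'E'
from h import *
print(env.get_obs()["tool_pos"].round(4))
env.read_camera("top")
m=env.camera_model("wrist");im=env.read_camera("wrist");cv2.imwrite("pics/w2.png",im[:,:,::-1])
hsv=cv2.cvtColor(im,cv2.COLOR_RGB2HSV)
u,v=np.round(proj(m,(.632,.1115,.072))).astype(int)
print("notch px",u,v)
for c in(u,u+6,u+11):print(c,[tuple(x) for x in im[v-35:v+40:1,c][:, :3].tolist()][::2])
r,c0=v,int(proj(m,(.58,.1115,.11))[0]);print("pin",c0);
for k in(-40,-30,0,):print(k,im[r+k,c0-50:c0+60:2].tolist())
ch=env.camera_model("top")
E
```

```text
[0.5812 0.0883 0.222 ]
notch px 385 205
385 [(137, 117, 85), (138, 118, 86), (139, 118, 86), (140, 122, 90), (136, 126, 105), (160, 168, 164), (165, 173, 169), (164, 173, 169), (163, 173, 168), (163, 173, 168), (162, 171, 168), (164, 173, 169), (165, 172, 169), (165, 173, 170), (153, 156, 148), (139, 121, 93), (138, 119, 88), (140, 121, 92), (143, 124, 92), (185, 162, 119), (195, 171, 128), (147, 147, 137), (163, 171, 168), (163, 172, 168), (163, 172, 168), (163, 173, 169), (163, 172, 168), (163, 171, 167), (164, 173, 169), (165, 173, 170), (170, 172, 163), (198, 175, 135), (200, 174, 132), (199, 175, 132), (200, 176, 133), (201, 176, 133), (201, 176, 133), (198, 173, 129)]
391 [(142, 120, 88), (143, 123, 90), (145, 124, 91), (144, 125, 91), (140, 127, 105), (162, 169, 165), (164, 173, 169), (164, 171, 168), (164, 172, 169), (163, 172, 169), (164, 172, 169), (166, 173, 171), (164, 172, 169), (163, 172, 169), (156, 159, 151), (145, 126, 96), (145, 126, 92), (185, 160, 118), (199, 175, 130), (198, 175, 130), (195, 170, 128), (145, 143, 133), (164, 171, 168), (166, 174, 170), (164, 172,
[... 2971 characters left out ...]
163, 170, 166], [162, 170, 167], [162, 170, 166], [161, 170, 165], [164, 172, 168], [164, 173, 169], [162, 171, 166], [165, 175, 169], [174, 178, 175], [183, 182, 181], [156, 157, 156], [98, 98, 95], [108, 109, 107], [112, 112, 111], [112, 112, 110], [115, 117, 115], [109, 109, 108], [93, 92, 89], [121, 120, 118], [144, 145, 142], [128, 131, 128], [132, 139, 136], [162, 171, 168], [162, 171, 167], [161, 171, 166], [161, 170, 167], [159, 169, 165], [161, 170, 165], [162, 172, 168], [161, 171, 167], [162, 171, 167], [161, 172, 170], [164, 174, 171], [163, 172, 170], [157, 163, 158], [146, 129, 104], [141, 121, 92], [141, 121, 90], [138, 118, 88], [135, 116, 87], [136, 118, 88], [138, 117, 88]]
```

Request:
{"name": "step_arm", "arguments": {"moves": [{"dp": [8, 0, 0], "dr": [0, 0, 0], "fingers": 0.5}, {"dp": [8, 1, 0], "dr": [0, 0, 0], "fingers": 0.5}, {"dp": [7, 0, 30], "dr": [0, 0, 0], "fingers": 0.5}, {"dp": [0, 0, 30], "dr": [0, 0, 0], "fingers": 0.5}, {"dp": [0, 0, 32], "dr": [0, 0, 0], "fingers": 0.5}]}}

```text
time_s: 3.38
tool_pos: [0.5804, 0.0994, 0.1302]
tool_rot: [179.9, 0.1, 89.9]
force: [-0.0, -0.3, 0.2]
grip_width: 0.0434
grasp_force: 0.0
```

```bash
python3 - <<'E'
from h import *
env.read_camera("top");env.read_camera("top");env.read_camera("top");
print(env.get_obs()["tool_pos"].round(4),env.get_obs()["tool_rot"].round(2))
m=env.camera_model("wrist");im=env.read_camera("wrist");cv2.imwrite("pics/w3.png",im[:,:,::-1])
for n,X in dict(tcp=(.5822,.1115,.13),pintop=(.58,.1115,.11),collar=(.58,.1115,.076)).items():print(n,np.round(proj(m,X),1))
E
```

```text
[0.5791 0.0992 0.1295] [-1.7984e+02  5.0000e-02  8.9900e+01]
tcp [334.1 272.6]
pintop [329.6 260.6]
collar [329.4 245. ]
```

View pics/w3.png

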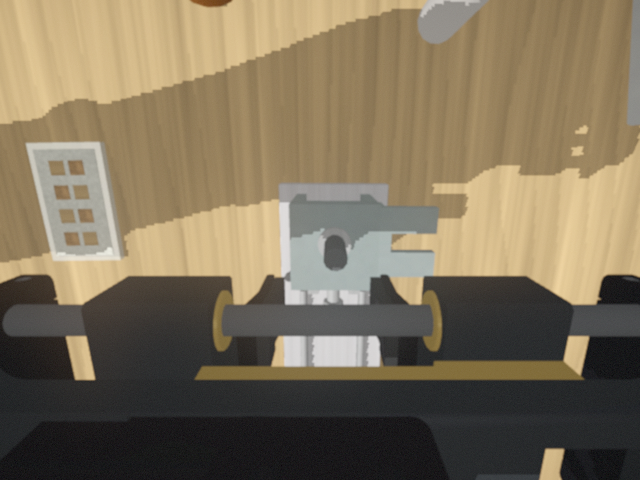

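The pin top is at about (335,252), within 4 mm of the midline between the fingers (col ~328). I'll correct laterally, then descend.

Request:
{"name": "step_arm", "arguments": {"moves": [{"dp": [6, 1, 0], "dr": [0, 0, 0], "fingers": 0.5}, {"dp": [6, 1, 0], "dr": [0, 0, 0], "fingers": 0.5}, {"dp": [0, 0, 0], "dr": [0, 0, 0], "fingers": 0.5}, {"dp": [0, 0, 0], "dr": [0, 0, 0], "fingers": 0.5}, {"dp": [0, 0, 0], "dr": [0, 0, 0], "fingers": 0.5}]}}

```text
time_s: 4.2
tool_pos: [0.5822, 0.1122, 0.1305]
tool_rot: [-180.0, 0.0, 90.0]
force: [0.4, -0.2, -1.1]
grip_width: 0.0432
grasp_force: 0.0
```

Request:
{"name": "step_arm", "arguments": {"moves": [{"dp": [0, -1, 16], "dr": [0, 0, 0], "fingers": 0.5}, {"dp": [0, 0, 16], "dr": [0, 0, 0], "fingers": 0.5}, {"dp": [0, 0, 16], "dr": [0, 0, 0], "fingers": 0.5}, {"dp": [0, 0, 0], "dr": [0, 0, 0], "fingers": 0.5}, {"dp": [0, 0, 0], "dr": [0, 0, 0], "fingers": 0.5}]}}

```text
time_s: 4.82
tool_pos: [0.5814, 0.1127, 0.0826]
tool_rot: [180.0, -0.0, 90.0]
force: [0.8, -0.6, 0.9]
grip_width: 0.0435
grasp_force: 0.0
```

Request:
{"name": "step_arm", "arguments": {"squeeze": 10, "moves": [{"dp": [0, 0, 0], "dr": [0, 0, 0], "fingers": 0.7}, {"dp": [0, 0, 0], "dr": [0, 0, 0], "fingers": 0.8}, {"dp": [0, 0, 0], "dr": [0, 0, 0], "fingers": 0.9}, {"dp": [0, 0, 0], "dr": [0, 0, 0], "fingers": 1}, {"dp": [0, 0, 0], "dr": [0, 0, 0], "fingers": 1}]}}

```text
time_s: 5.45
tool_pos: [0.5821, 0.1124, 0.0829]
tool_rot: [179.9, -0.0, 90.0]
force: [2.7, -0.2, 0.5]
grip_width: 0.0136
grasp_force: 10.0
```

Request:
{"name": "step_arm", "arguments": {"squeeze": 20, "moves": [{"dp": [0, 1, 0], "dr": [0, 0, 0], "fingers": 1}, {"dp": [0, 0, 0], "dr": [0, 0, 0], "fingers": 1}, {"dp": [0, 0, -4], "dr": [0, 0, 0], "fingers": 1}, {"dp": [0, 0, -5], "dr": [0, 0, 0], "fingers": 1}, {"dp": [0, 0, -5], "dr": [0, 0, 0], "fingers": 1}]}}

```text
time_s: 6.08
tool_pos: [0.582, 0.1123, 0.0967]
tool_rot: [-180.0, 0.0, 90.0]
force: [2.4, -1.4, -1.9]
grip_width: 0.0132
grasp_force: 20.0
```

Request:
{"name": "step_arm", "arguments": {"moves": [{"dp": [0, 0, -8], "dr": [0, 0, 0], "fingers": 1}, {"dp": [0, 0, -8], "dr": [0, 0, 0], "fingers": 1}, {"dp": [0, 0, -8], "dr": [0, 0, 0], "fingers": 1}, {"dp": [0, 0, -8], "dr": [0, 0, 0], "fingers": 1}, {"dp": [0, 0, 0], "dr": [0, 0, 0], "fingers": 1}]}}

```text
time_s: 6.7
tool_pos: [0.5825, 0.1126, 0.1294]
tool_rot: [179.9, 0.0, 90.0]
force: [-0.9, -0.1, -0.9]
grip_width: 0.0131
grasp_force: 20.0
```

Request:
{"name": "step_arm", "arguments": {"moves": [{"dp": [0, 13, 0], "dr": [0, 0, 0], "fingers": 1}, {"dp": [0, 13, 0], "dr": [0, 0, 0], "fingers": 1}, {"dp": [0, 13, 0], "dr": [0, 0, 0], "fingers": 1}, {"dp": [0, 13, 0], "dr": [0, 0, 0], "fingers": 1}, {"dp": [0, 0, 0], "dr": [0, 0, 0], "fingers": 1}]}}

```text
time_s: 7.32
tool_pos: [0.6351, 0.1123, 0.1281]
tool_rot: [-180.0, -0.0, 89.9]
force: [-0.2, -0.4, -0.3]
grip_width: 0.0133
grasp_force: 20.0
```

```bash
python3 - <<'E'
from h import *
o=np.zeros((480,800,3),np.uint8)
s=env.read_camera("side");t=env.read_camera("top")
m=env.camera_model("wrist");w=env.read_camera("wrist")
print(env.get_obs()["tool_pos"].round(4))
f=lambda i,x,y,W,h,k:cv2.resize(i[y:y+h,x:x+W],None,fx=k,fy=k,interpolation=cv2.INTER_CUBIC)
o[:400,:400]=f(s,200,220,100,100,4);o[:400,400:]=f(w,230,160,200,200,2)
cv2.imwrite("pics/c4.png",o[:,:,::-1])
E
```

```text
[0.6338 0.1127 0.1283]
```

View pics/c4.png

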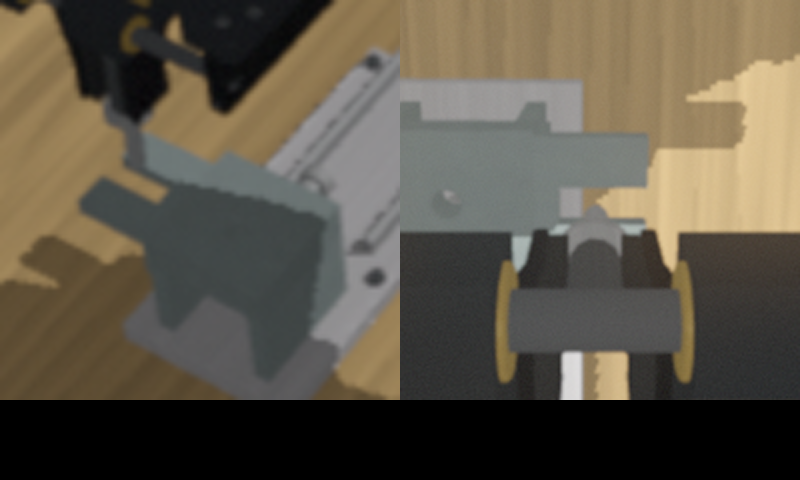

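The pin is held above the notch: in the side crop its shank is at (130,150), over the slot, and the empty bore shows in the wrist crop at (447,203). I'll lower it.

Request:
{"name": "step_arm", "arguments": {"moves": [{"dp": [0, 0, 9], "dr": [0, 0, 0], "fingers": 1}, {"dp": [0, 0, 9], "dr": [0, 0, 0], "fingers": 1}, {"dp": [0, 0, 9], "dr": [0, 0, 0], "fingers": 1}, {"dp": [0, 0, 9], "dr": [0, 0, 0], "fingers": 1}, {"dp": [0, 0, 0], "dr": [0, 0, 0], "fingers": 1}]}}

```text
time_s: 8.1
tool_pos: [0.6335, 0.1121, 0.0914]
tool_rot: [-179.9, 0.0, 90.0]
force: [0.8, 0.3, -1.6]
grip_width: 0.0136
grasp_force: 20.0
```

Request:
{"name": "step_arm", "arguments": {"moves": [{"dp": [0, 0, 4], "dr": [0, 0, 0], "fingers": 1}, {"dp": [0, 0, 3], "dr": [0, 0, 0], "fingers": 1}, {"dp": [0, 0, 1], "dr": [0, 0, 0], "fingers": 1}, {"dp": [0, 0, 1], "dr": [0, 0, 0], "fingers": 1}, {"dp": [0, 0, 0], "dr": [0, 0, 0], "fingers": 1}]}}

```text
time_s: 8.72
tool_pos: [0.6342, 0.1124, 0.0836]
tool_rot: [180.0, 0.0, 90.0]
force: [1.4, 0.2, -0.6]
grip_width: 0.0135
grasp_force: 20.0
```

Request:
{"name": "step_arm", "arguments": {"moves": [{"dp": [0, 0, 1], "dr": [0, 0, 0], "fingers": 1}, {"dp": [0, 0, 0.5], "dr": [0, 0, 0], "fingers": 1}, {"dp": [0, 0, 0], "dr": [0, 0, 0], "fingers": 1}, {"dp": [0, 0, 0], "dr": [0, 0, 0], "fingers": 1}, {"dp": [0, 0, 0], "dr": [0, 0, 0], "fingers": 1}]}}

```text
time_s: 9.35
tool_pos: [0.6344, 0.1124, 0.0827]
tool_rot: [180.0, 0.0, 90.0]
force: [-1.9, -0.3, 5.4]
grip_width: 0.0136
grasp_force: 20.0
```

Contact is made at 5 N, so the collar is on the ledge. I'll release, rise and look.

Request:
{"name": "step_arm", "arguments": {"moves": [{"dp": [0, 0, -0.5], "dr": [0, 0, 0], "fingers": 0.9}, {"dp": [0, 0, 0], "dr": [0, 0, 0], "fingers": 0.7}, {"dp": [0, 0, 0], "dr": [0, 0, 0], "fingers": 0.5}, {"dp": [0, 0, 0], "dr": [0, 0, 0], "fingers": 0.4}, {"dp": [0, 0, 0], "dr": [0, 0, 0], "fingers": 0.4}]}}

```text
time_s: 9.98
tool_pos: [0.6341, 0.1124, 0.0823]
tool_rot: [-180.0, 0.0, 90.0]
force: [-0.1, -0.7, -0.3]
grip_width: 0.0455
grasp_force: 0.0
```

Request:
{"name": "step_arm", "arguments": {"moves": [{"dp": [0, 0, -20], "dr": [0, 0, 0], "fingers": 0.4}, {"dp": [0, 0, -30], "dr": [0, 0, 0], "fingers": 0.2}, {"dp": [0, 0, -40], "dr": [0, 0, 0], "fingers": 0}, {"dp": [-40, -20, -25], "dr": [0, 0, 0], "fingers": 0}, {"dp": [-50, -20, 0], "dr": [0, 0, 0], "fingers": 0}]}}

```text
time_s: 10.6
tool_pos: [0.5955, 0.024, 0.2018]
tool_rot: [179.6, -0.0, 90.2]
force: [-0.6, -0.7, 0.4]
grip_width: 0.0827
grasp_force: 0.0
```

```bash
python3 - <<'E'
from h import *
o=np.zeros((480,800,3),np.uint8)
s=env.read_camera("side");t=env.read_camera("top")
m=env.camera_model("wrist");w=env.read_camera("wrist")
print(env.get_obs()["tool_pos"].round(4))
f=lambda i,x,y,W,h,k:cv2.resize(i[y:y+h,x:x+W],None,fx=k,fy=k,interpolation=cv2.INTER_CUBIC)
o[:400,:400]=f(s,200,220,100,100,4);o[:400,400:]=f(w,300,60,200,200,2)
cv2.imwrite("pics/c5.png",o[:,:,::-1])
E
```

```text
[0.5942 0.018  0.1991]
```

View pics/c5.png

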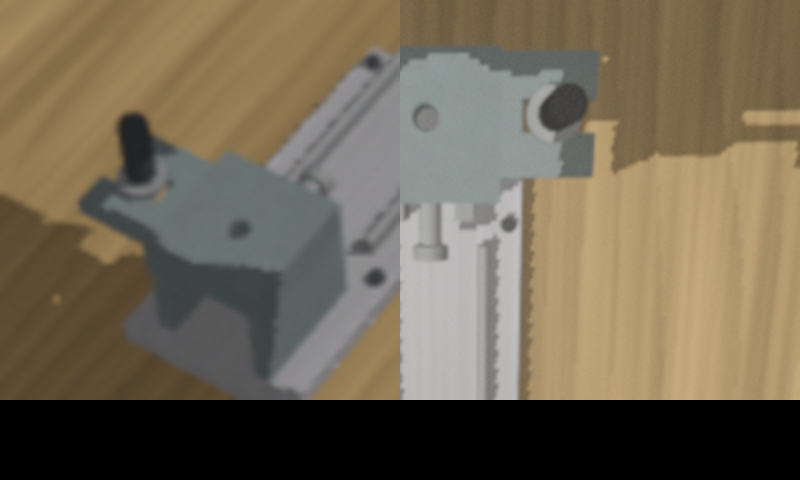

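The pin hangs upright in the notch: its collar rests on the ledge in both crops, and the bore is empty. Next is the carrier.

Request:
{"name": "step_arm", "arguments": {"moves": [{"dp": [-54, -21, 0], "dr": [0, 0, 0], "fingers": 0}, {"dp": [-54, -21, 0], "dr": [0, 0, 0], "fingers": 0}, {"dp": [-54, -21, 0], "dr": [0, 0, 0], "fingers": 0}, {"dp": [-54, -20, 0], "dr": [0, 0, 0], "fingers": 0}, {"dp": [-54, -20, 0], "dr": [0, 0, 0], "fingers": 0}]}}

```text
time_s: 11.38
tool_pos: [0.4915, -0.2478, 0.1988]
tool_rot: [179.9, 0.0, 90.1]
force: [0.2, -0.3, -0.1]
grip_width: 0.0873
grasp_force: 0.0
```

Request:
{"name": "step_arm", "arguments": {"moves": [{"dp": [-54, -21, 0], "dr": [0, 0, 0], "fingers": 0}, {"dp": [-54, -20, 0], "dr": [0, 0, 0], "fingers": 0}, {"dp": [0, 0, 0], "dr": [0, 0, 0.176], "fingers": 0}, {"dp": [0, 0, 0], "dr": [0, 0, 0.176], "fingers": 0}, {"dp": [0, 0, 0], "dr": [0, 0, 0.176], "fingers": 0}]}}

```text
time_s: 12.0
tool_pos: [0.4515, -0.3544, 0.1985]
tool_rot: [179.9, -0.1, 59.5]
force: [-0.3, 1.3, -0.9]
grip_width: 0.087
grasp_force: 0.0
```

Request:
{"name": "step_arm", "arguments": {"moves": [{"dp": [0, 0, 0], "dr": [0, 0, 0.176], "fingers": 0}, {"dp": [0, 0, 0], "dr": [0, 0, 0.176], "fingers": 0}, {"dp": [0, 0, 0], "dr": [0, 0, 0.176], "fingers": 0}, {"dp": [0, 0, 0], "dr": [0, 0, 0.176], "fingers": 0}, {"dp": [0, 0, 0], "dr": [0, 0, 0.176], "fingers": 0}]}}

```text
time_s: 12.62
tool_pos: [0.4516, -0.3542, 0.1985]
tool_rot: [180.0, -0.1, 9.1]
force: [0.1, 0.2, -0.2]
grip_width: 0.0871
grasp_force: 0.0
```

```bash
python3 - <<'E'
from h import *
for _ in range(3):t=env.read_camera("top")
m=env.camera_model("wrist");w=env.read_camera("wrist")
o=env.get_obs();print(o["tool_pos"].round(4),o["tool_rot"].round(1),proj(m,(.506,-.3536,.068)),proj(m,(.506,-.3536,.056)))
cv2.imwrite("pics/w6.png",w[:,:,::-1])
E
```

```text
[ 0.451  -0.3547  0.1981] [180.   -0.    9.6] (np.float64(337.00986832079326), np.float64(173.15963438591655)) (np.float64(336.6324970700941), np.float64(172.4372262557728))
```

View pics/w6.png

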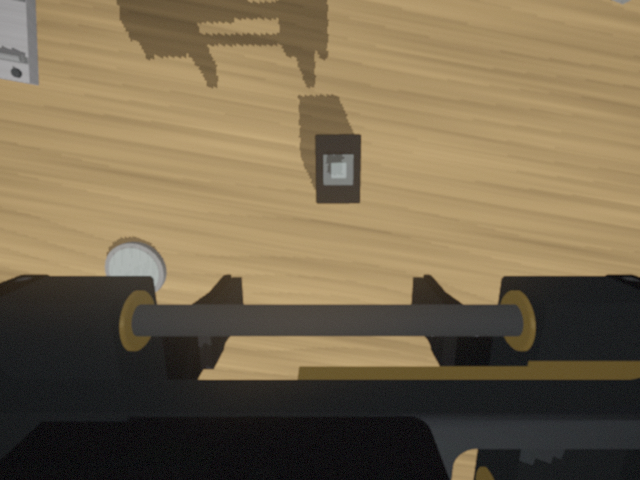

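The carrier's top face spans about (316–361, 134–203) and lines up with the tool axes. Its centre, (338,168), is close to the top-view prediction of (337,172).

Request:
{"name": "step_arm", "arguments": {"moves": [{"dp": [29, 4, 0], "dr": [0, 0, 0], "fingers": 0}, {"dp": [28, 4, 0], "dr": [0, 0, 0], "fingers": 0}, {"dp": [0, 0, 30], "dr": [0, 0, 0], "fingers": 0}, {"dp": [0, 0, 30], "dr": [0, 0, 0], "fingers": 0}, {"dp": [0, 0, 30], "dr": [0, 0, 0], "fingers": 0}]}}

```text
time_s: 13.45
tool_pos: [0.5081, -0.3538, 0.1069]
tool_rot: [-180.0, -0.0, 9.5]
force: [0.3, 0.4, 0.1]
grip_width: 0.0868
grasp_force: 0.0
```

Request:
{"name": "step_arm", "arguments": {"moves": [{"dp": [0, 0, 0], "dr": [0, 0, 0], "fingers": 0}, {"dp": [0, 0, 0], "dr": [0, 0, 0], "fingers": 0}, {"dp": [0, 0, 0], "dr": [0, 0, 0], "fingers": 0}, {"dp": [0, 0, 0], "dr": [0, 0, 0], "fingers": 0}, {"dp": [0, 0, 0], "dr": [0, 0, 0], "fingers": 0}]}}

```text
time_s: 14.08
tool_pos: [0.5077, -0.3545, 0.1082]
tool_rot: [179.9, -0.0, 9.3]
force: [0.2, -0.2, -0.5]
grip_width: 0.0874
grasp_force: 0.0
```

```bash
python3 - <<'E'
from h import *
m=env.camera_model("wrist");w=env.read_camera("wrist")
o=env.get_obs();print(o["tool_pos"].round(4),o["tool_rot"].round(1),proj(m,(.506,-.3536,.068)),proj(m,(.506,-.3536,.056)))
g=cv2.cvtColor(w,cv2.COLOR_RGB2GRAY)
M=((g<70)&(np.arange(480)[:,None]<272)).astype(np.uint8)
cs,_=cv2.findContours(M,0,2)
for c in cs:
    if cv2.contourArea(c)>300: print(cv2.boundingRect(c),cv2.minAreaRect(c))
E
```

```text
[ 0.5076 -0.3544  0.108 ] [180.   -0.    9.3] (np.float64(325.4382251648746), np.float64(270.9991173658177)) (np.float64(325.52761159027665), np.float64(264.98265401643386))
(297, 205, 60, 67) ((326.5, 238.0), (66.0, 59.0), 90.0)
```

```bash
python3 - <<'E'
from h import *
m=env.camera_model("wrist");a=np.radians(9.3)
for d in(.026,.03,.034):print(d,proj(m,(.5076+d*np.cos(a),-.3544+d*np.sin(a),.056)))
E
```

```text
0.026 (np.float64(327.22699085875325), np.float64(224.27869863094162))
0.03 (np.float64(327.2244941916747), np.float64(218.13385217904016))
0.034 (np.float64(327.2219737881622), np.float64(211.9305851461561))
```

Request:
{"name": "step_arm", "arguments": {"moves": [{"dp": [0, 0, 20], "dr": [0, 0, 0], "fingers": 0}, {"dp": [0, 0, 25], "dr": [0, 0, 0], "fingers": 0}, {"dp": [0, 0, 25], "dr": [0, 0, 0], "fingers": 0}, {"dp": [0, 0, 19], "dr": [0, 0, 0], "fingers": 0}, {"dp": [0, 0, 0], "dr": [0, 0, 0], "fingers": 0}]}}

```text
time_s: 14.75
tool_pos: [0.5059, -0.3532, 0.0161]
tool_rot: [-179.8, 0.2, 9.3]
force: [0.5, -0.1, 0.4]
grip_width: 0.0872
grasp_force: 0.0
```

Request:
{"name": "step_arm", "arguments": {"squeeze": 10, "moves": [{"dp": [0, 0, 0], "dr": [0, 0, 0], "fingers": 0.3}, {"dp": [0, 0, 0], "dr": [0, 0, 0], "fingers": 0.45}, {"dp": [0, 0, 0], "dr": [0, 0, 0], "fingers": 0.6}, {"dp": [0, 0, 0], "dr": [0, 0, 0], "fingers": 0.8}, {"dp": [0, 0, 0], "dr": [0, 0, 0], "fingers": 1}]}}

```text
time_s: 15.38
tool_pos: [0.5076, -0.3543, 0.0187]
tool_rot: [180.0, -0.0, 9.3]
force: [-0.3, -0.4, -0.1]
grip_width: 0.0448
grasp_force: 0.0
```

Request:
{"name": "step_arm", "arguments": {"squeeze": 35, "moves": [{"dp": [0, 0, 0], "dr": [0, 0, 0], "fingers": 1}, {"dp": [0, 0, 0], "dr": [0, 0, 0], "fingers": 1}, {"dp": [0, 0, -15], "dr": [0, 0, 0], "fingers": 1}, {"dp": [0, 0, -30], "dr": [0, 0, 0], "fingers": 1}, {"dp": [0, 0, -30], "dr": [0, 0, 0], "fingers": 1}]}}

```text
time_s: 16.0
tool_pos: [0.5074, -0.354, 0.0948]
tool_rot: [-180.0, 0.0, 9.3]
force: [0.5, -0.1, -0.8]
grip_width: 0.0396
grasp_force: 34.9
```

Request:
{"name": "step_arm", "arguments": {"moves": [{"dp": [0, 0, 0], "dr": [0, 0, -0.176], "fingers": 1}, {"dp": [0, 0, 0], "dr": [0, 0, -0.176], "fingers": 1}, {"dp": [0, 0, 0], "dr": [0, 0, -0.176], "fingers": 1}, {"dp": [0, 0, 0], "dr": [0, 0, -0.176], "fingers": 1}, {"dp": [0, 0, 0], "dr": [0, 0, -0.176], "fingers": 1}]}}

```text
time_s: 16.62
tool_pos: [0.5075, -0.3542, 0.0943]
tool_rot: [180.0, 0.0, 60.1]
force: [-0.3, -0.7, -2.8]
grip_width: 0.0398
grasp_force: 34.9
```

Request:
{"name": "step_arm", "arguments": {"moves": [{"dp": [0, 0, 0], "dr": [0, 0, -0.176], "fingers": 1}, {"dp": [0, 0, 0], "dr": [0, 0, -0.176], "fingers": 1}, {"dp": [0, 0, 0], "dr": [0, 0, -0.176], "fingers": 1}, {"dp": [30, 7, 0], "dr": [0, 0, 0], "fingers": 1}, {"dp": [50, 11, 0], "dr": [0, 0, 0], "fingers": 1}]}}

```text
time_s: 17.25
tool_pos: [0.5251, -0.276, 0.0941]
tool_rot: [180.0, 0.1, 89.7]
force: [1.0, 0.2, -1.9]
grip_width: 0.04
grasp_force: 34.9
```

Request:
{"name": "step_arm", "arguments": {"moves": [{"dp": [52, 11, 0], "dr": [0, 0, 0], "fingers": 1}, {"dp": [52, 11, 0], "dr": [0, 0, 0], "fingers": 1}, {"dp": [52, 12, 0], "dr": [0, 0, 0], "fingers": 1}, {"dp": [52, 12, 0], "dr": [0, 0, 0], "fingers": 1}, {"dp": [50, 11, 0], "dr": [0, 0, 0], "fingers": 1}]}}

```text
time_s: 17.88
tool_pos: [0.583, -0.0147, 0.0944]
tool_rot: [180.0, 0.0, 90.0]
force: [1.2, -0.6, -2.7]
grip_width: 0.0395
grasp_force: 34.9
```

Request:
{"name": "step_arm", "arguments": {"moves": [{"dp": [0, 0, 0], "dr": [0, 0, 0], "fingers": 1}, {"dp": [0, 0, 0], "dr": [0, 0, 0], "fingers": 1}, {"dp": [0, 0, 0], "dr": [0, 0, 0], "fingers": 1}, {"dp": [0, 0, 0], "dr": [0, 0, 0], "fingers": 1}, {"dp": [0, 0, 0], "dr": [0, 0, 0], "fingers": 1}]}}

```text
time_s: 18.5
tool_pos: [0.5826, -0.0172, 0.0935]
tool_rot: [-180.0, 0.0, 89.9]
force: [-0.4, 0.3, -1.7]
grip_width: 0.0396
grasp_force: 34.9
```

Request:
{"name": "step_arm", "arguments": {"moves": [{"dp": [0, 0, 10], "dr": [0, 0, 0], "fingers": 1}, {"dp": [0, 0, 10], "dr": [0, 0, 0], "fingers": 1}, {"dp": [0, 0, 10], "dr": [0, 0, 0], "fingers": 1}, {"dp": [0, 0, 10], "dr": [0, 0, 0], "fingers": 1}, {"dp": [0, 0, 0], "dr": [0, 0, 0], "fingers": 1}]}}

```text
time_s: 19.12
tool_pos: [0.5818, -0.0162, 0.0523]
tool_rot: [-179.9, -0.0, 90.0]
force: [0.6, 0.5, -1.7]
grip_width: 0.0395
grasp_force: 34.9
```

```bash
python3 - <<'E'
from h import *
s=env.read_camera("side");t=env.read_camera("top");w=env.read_camera("wrist")
print(env.get_obs()["tool_pos"].round(4))
f=lambda i,x,y,W,h,k:cv2.resize(i[y:y+h,x:x+W],None,fx=k,fy=k,interpolation=cv2.INTER_CUBIC)
o=np.zeros((600,800,3),np.uint8)
o[:400,:400]=f(s,240,200,100,100,4);o[:400,400:]=f(t,255,190,100,100,4)
o[400:600,:400]=f(w,230,160,200,100,2)
cv2.imwrite("pics/c7.png",o[:,:,::-1])
E
```

```text
[ 0.583  -0.0162  0.0538]
```

View pics/c7.png

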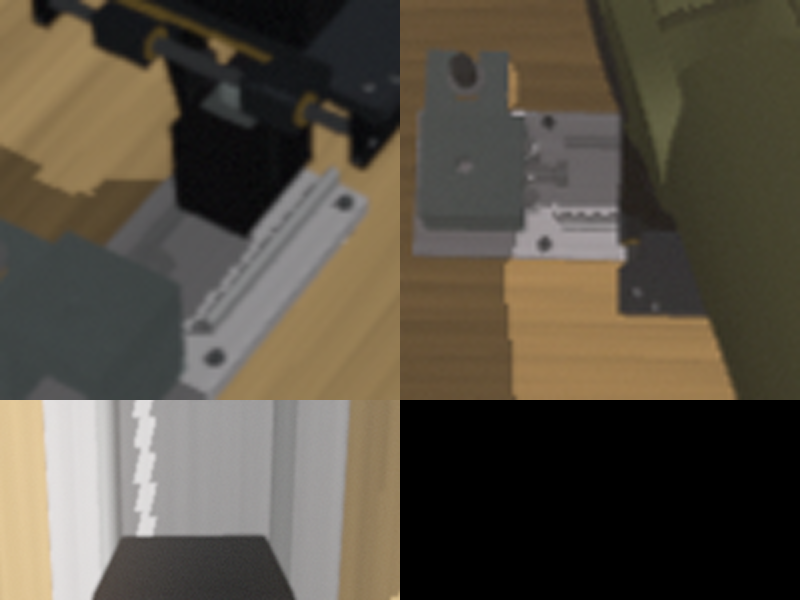

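In the wrist crop the carrier's front lower edge (cols 120–268) sits centred between the rails' inner edges (120 and 272). I'll lower it in.

Request:
{"name": "step_arm", "arguments": {"moves": [{"dp": [0, 0, 5], "dr": [0, 0, 0], "fingers": 1}, {"dp": [0, 0, 5], "dr": [0, 0, 0], "fingers": 1}, {"dp": [0, 0, 5], "dr": [0, 0, 0], "fingers": 1}, {"dp": [0, 0, 3], "dr": [0, 0, 0], "fingers": 1}, {"dp": [0, 0, 0], "dr": [0, 0, 0], "fingers": 1}]}}

```text
time_s: 19.9
tool_pos: [0.5824, -0.0162, 0.0352]
tool_rot: [-180.0, -0.0, 90.0]
force: [-0.6, 0.1, -1.1]
grip_width: 0.0399
grasp_force: 34.9
```

Request:
{"name": "step_arm", "arguments": {"moves": [{"dp": [0, 0, 1], "dr": [0, 0, 0], "fingers": 1}, {"dp": [0, 0, 1], "dr": [0, 0, 0], "fingers": 1}, {"dp": [0, 0, 1], "dr": [0, 0, 0], "fingers": 1}, {"dp": [0, 0, 0], "dr": [0, 0, 0], "fingers": 1}, {"dp": [0, 0, 0], "dr": [0, 0, 0], "fingers": 1}]}}

```text
time_s: 20.52
tool_pos: [0.5827, -0.0163, 0.0326]
tool_rot: [180.0, 0.0, 90.0]
force: [-0.1, 0.6, -2.7]
grip_width: 0.0397
grasp_force: 34.9
```

Request:
{"name": "step_arm", "arguments": {"moves": [{"dp": [0, 0, 1], "dr": [0, 0, 0], "fingers": 1}, {"dp": [0, 0, 0.5], "dr": [0, 0, 0], "fingers": 1}, {"dp": [0, 0, 0], "dr": [0, 0, 0], "fingers": 1}, {"dp": [0, 0, 0], "dr": [0, 0, 0], "fingers": 1}, {"dp": [0, 0, 0], "dr": [0, 0, 0], "fingers": 1}]}}

```text
time_s: 21.15
tool_pos: [0.5827, -0.0163, 0.0311]
tool_rot: [180.0, 0.0, 90.0]
force: [-0.4, 0.2, -1.1]
grip_width: 0.0401
grasp_force: 34.9
```

Request:
{"name": "step_arm", "arguments": {"moves": [{"dp": [0, 0, 0.5], "dr": [0, 0, 0], "fingers": 1}, {"dp": [0, 0, 0.5], "dr": [0, 0, 0], "fingers": 1}, {"dp": [0, 0, 0], "dr": [0, 0, 0], "fingers": 1}, {"dp": [0, 0, 0], "dr": [0, 0, 0], "fingers": 1}, {"dp": [0, 0, 0], "dr": [0, 0, 0], "fingers": 1}]}}

```text
time_s: 21.78
tool_pos: [0.5827, -0.0163, 0.0306]
tool_rot: [180.0, 0.0, 90.0]
force: [-3.1, -0.4, 4.4]
grip_width: 0.0401
grasp_force: 34.9
```

Floor contact is at z 0.0306, as expected. I'll slide toward the plunger.

Request:
{"name": "step_arm", "arguments": {"moves": [{"dp": [6, 0, -0.3], "dr": [0, 0, 0], "fingers": 1}, {"dp": [8, 0, 0], "dr": [0, 0, 0], "fingers": 1}, {"dp": [8, 0, 0], "dr": [0, 0, 0], "fingers": 1}, {"dp": [6, 0, 0], "dr": [0, 0, 0], "fingers": 1}, {"dp": [0, 0, 0], "dr": [0, 0, 0], "fingers": 1}]}}

```text
time_s: 22.4
tool_pos: [0.583, 0.0133, 0.0307]
tool_rot: [180.0, -0.1, 90.0]
force: [-0.6, 0.0, 4.4]
grip_width: 0.0397
grasp_force: 34.9
```

Request:
{"name": "step_arm", "arguments": {"moves": [{"dp": [4, 0, 0], "dr": [0, 0, 0], "fingers": 1}, {"dp": [4, 0, 0], "dr": [0, 0, 0], "fingers": 1}, {"dp": [4, 0, 0], "dr": [0, 0, 0], "fingers": 1}, {"dp": [2, 0, 0], "dr": [0, 0, 0], "fingers": 1}, {"dp": [0, 0, 0], "dr": [0, 0, 0], "fingers": 1}]}}

```text
time_s: 23.02
tool_pos: [0.5831, 0.0223, 0.0307]
tool_rot: [180.0, 0.3, 89.8]
force: [-0.4, -8.1, 7.5]
grip_width: 0.0401
grasp_force: 35.0
```

Request:
{"name": "step_arm", "arguments": {"moves": [{"dp": [2, 0, -0.5], "dr": [0, 0, 0], "fingers": 1}, {"dp": [2, 0, 0], "dr": [0, 0, 0], "fingers": 1}, {"dp": [2, 0, 0], "dr": [0, 0, 0], "fingers": 1}, {"dp": [0, 0, 0], "dr": [0, 0, 0], "fingers": 1}, {"dp": [0, 0, 0], "dr": [0, 0, 0], "fingers": 1}]}}

```text
time_s: 23.65
tool_pos: [0.5831, 0.028, 0.0307]
tool_rot: [180.0, 0.2, 89.8]
force: [1.2, -7.7, 4.3]
grip_width: 0.0398
grasp_force: 35.0
```

Request:
{"name": "step_arm", "arguments": {"moves": [{"dp": [2, 0, 0], "dr": [0, 0, 0], "fingers": 1}, {"dp": [2, 0, 0], "dr": [0, 0, 0], "fingers": 1}, {"dp": [2, 0, 0], "dr": [0, 0, 0], "fingers": 1}, {"dp": [0, 0, 0], "dr": [0, 0, 0], "fingers": 1}, {"dp": [0, 0, 0], "dr": [0, 0, 0], "fingers": 1}]}}

```text
time_s: 24.28
tool_pos: [0.5831, 0.0328, 0.0307]
tool_rot: [-180.0, 0.3, 89.8]
force: [0.4, -9.8, 5.2]
grip_width: 0.0393
grasp_force: 35.0
```

Request:
{"name": "step_arm", "arguments": {"moves": [{"dp": [1, 0, 0], "dr": [0, 0, 0], "fingers": 1}, {"dp": [1, 0, 0], "dr": [0, 0, 0], "fingers": 1}, {"dp": [1, 0, 0], "dr": [0, 0, 0], "fingers": 1}, {"dp": [0, 0, 0], "dr": [0, 0, 0], "fingers": 1}, {"dp": [0, 0, 0], "dr": [0, 0, 0], "fingers": 1}]}}

```text
time_s: 24.9
tool_pos: [0.5831, 0.035, 0.0308]
tool_rot: [-180.0, 0.4, 89.8]
force: [-0.0, -11.2, 5.2]
grip_width: 0.0396
grasp_force: 35.0
```

Request:
{"name": "step_arm", "arguments": {"moves": [{"dp": [1, 0, 0], "dr": [0, 0, 0], "fingers": 1}, {"dp": [1, 0, 0], "dr": [0, 0, 0], "fingers": 1}, {"dp": [0, 0, 0], "dr": [0, 0, 0], "fingers": 1}, {"dp": [0, 0, 0], "dr": [0, 0, 0], "fingers": 1}, {"dp": [0, 0, 0], "dr": [0, 0, 0], "fingers": 1}]}}

```text
time_s: 25.52
tool_pos: [0.5831, 0.0366, 0.0308]
tool_rot: [-180.0, 0.4, 89.7]
force: [0.6, -12.7, 5.0]
grip_width: 0.0398
grasp_force: 35.0
```

Request:
{"name": "step_arm", "arguments": {"moves": [{"dp": [1, 0, 0], "dr": [0, 0, 0], "fingers": 1}, {"dp": [0, 0, 0], "dr": [0, 0, 0], "fingers": 1}, {"dp": [1, 0, 0], "dr": [0, 0, 0], "fingers": 1}, {"dp": [0, 0, 0], "dr": [0, 0, 0], "fingers": 1}, {"dp": [0, 0, 0], "dr": [0, 0, 0], "fingers": 1}]}}

```text
time_s: 26.15
tool_pos: [0.5831, 0.0379, 0.0308]
tool_rot: [-180.0, 0.5, 89.7]
force: [-0.5, -12.9, 5.8]
grip_width: 0.0395
grasp_force: 35.0
```

Request:
{"name": "step_arm", "arguments": {"moves": [{"dp": [1, 0, 0], "dr": [0, 0, 0], "fingers": 1}, {"dp": [0, 0, 0], "dr": [0, 0, 0], "fingers": 1}, {"dp": [0, 0, 0], "dr": [0, 0, 0], "fingers": 1}, {"dp": [0, 0, 0], "dr": [0, 0, 0], "fingers": 1}, {"dp": [0, 0, 0], "dr": [0, 0, 0], "fingers": 1}]}}

```text
time_s: 26.78
tool_pos: [0.5831, 0.0379, 0.0308]
tool_rot: [-179.9, 0.5, 89.7]
force: [-0.5, -14.9, 7.0]
grip_width: 0.0401
grasp_force: 35.0
```

Request:
{"name": "step_arm", "arguments": {"moves": [{"dp": [1, 0, 0], "dr": [0, 0, 0], "fingers": 1}, {"dp": [0, 0, 0], "dr": [0, 0, 0], "fingers": 1}, {"dp": [0, 0, 0], "dr": [0, 0, 0], "fingers": 1}, {"dp": [0, 0, 0], "dr": [0, 0, 0], "fingers": 1}, {"dp": [0, 0, 0], "dr": [0, 0, 0], "fingers": 1}]}}

```text
time_s: 27.4
tool_pos: [0.5831, 0.0379, 0.0308]
tool_rot: [-179.9, 0.6, 89.6]
force: [-1.7, -15.6, 8.0]
grip_width: 0.0401
grasp_force: 35.0
```

```bash
python3 - <<'E'
from h import *
s=env.read_camera("side");t=env.read_camera("top");w=env.read_camera("wrist")
o=env.get_obs();print(o["tool_pos"].round(4),o["tool_rot"].round(2),o["force"].round(1),o["wrist_torque"].round(2))
f=lambda i,x,y,W,h,k:cv2.resize(i[y:y+h,x:x+W],None,fx=k,fy=k,interpolation=cv2.INTER_CUBIC)
o=np.zeros((560,800,3),np.uint8)
o[:560,:400]=0;o[:400,:400]=f(s,230,215,80,80,5);o[:400,400:]=f(w,270,160,133,133,3.01)[:400,:400]
o[400:560,:400]=f(t,255,205,100,40,4)
cv2.imwrite("pics/c8.png",o[:,:,::-1])
E
```

```text
[0.5831 0.0379 0.0308] [-179.93    0.61   89.64] [ -2.  -16.1   8.4] [-3.32  0.03 -0.04]
```

View pics/c8.png

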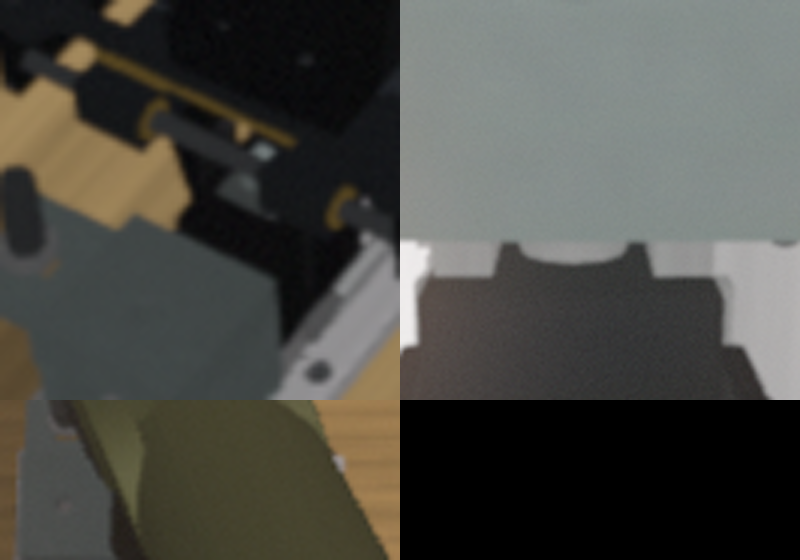

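Both stop bars meet the carrier's front edge at the same row (~276) in the wrist crop, and the plunger head lies between them level with the faces. Position no longer advances, at about 16 N. The tool has tilted 0.6° under load, so I'll take that out and ease the downward load.

Request:
{"name": "step_arm", "arguments": {"moves": [{"dp": [0, 0, -0.5], "dr": [0, 0.004, 0], "fingers": 1}, {"dp": [0, 0, 0], "dr": [0, 0.004, 0], "fingers": 1}, {"dp": [0, 0, 0], "dr": [0, 0, 0], "fingers": 1}, {"dp": [0, 0, 0], "dr": [0, 0, 0], "fingers": 1}, {"dp": [0, 0, 0], "dr": [0, 0, 0], "fingers": 1}]}}

```text
time_s: 28.18
tool_pos: [0.5831, 0.0381, 0.0307]
tool_rot: [-179.9, 0.1, 89.6]
force: [1.3, -15.2, 4.4]
grip_width: 0.0396
grasp_force: 35.0
```

```bash
python3 - <<'E'
from cell import env
o=env.get_obs();print(o["tool_pos"].round(4),o["tool_rot"].round(2),o["force"].round(1),o["wrist_torque"].round(2))
E
```

```text
[0.5831 0.0381 0.0307] [-1.7993e+02  1.3000e-01  8.9650e+01] [  1.3 -15.2   4.4] [-3.35 -0.23 -0.1 ]
```

Request:
{"name": "step_arm", "arguments": {"moves": [{"dp": [1, 0, 0], "dr": [0, 0.002, 0], "fingers": 1}, {"dp": [0, 0, 0], "dr": [0, 0, 0], "fingers": 1}, {"dp": [0, 0, 0], "dr": [0, 0, 0], "fingers": 1}, {"dp": [0, 0, 0], "dr": [0, 0, 0], "fingers": 1}, {"dp": [0, 0, 0], "dr": [0, 0, 0], "fingers": 1}]}}

```text
time_s: 28.8
tool_pos: [0.583, 0.0381, 0.0307]
tool_rot: [-179.9, 0.1, 89.6]
force: [0.7, -16.9, 4.7]
grip_width: 0.0398
grasp_force: 35.0
```

Request:
{"name": "step_arm", "arguments": {"moves": [{"dp": [0, 0, 0], "dr": [0, 0, 0], "fingers": 1}, {"dp": [0, 0, 0], "dr": [0, 0, 0], "fingers": 1}, {"dp": [0, 0, 0], "dr": [0, 0, 0], "fingers": 1}, {"dp": [0, 0, 0], "dr": [0, 0, 0], "fingers": 1}, {"dp": [0, 0, 0], "dr": [0, 0, 0], "fingers": 1}]}}

```text
time_s: 29.42
tool_pos: [0.583, 0.0381, 0.0307]
tool_rot: [-179.9, 0.1, 89.6]
force: [0.1, -16.2, 3.8]
grip_width: 0.0398
grasp_force: 35.0
```

The carrier is steady against the stops at about 16 N with no further advance, so I'm handing in.

```bash
python3 -c "
from cell import env
print(env.sign_off())"
```

```text
the job is handed in; nothing more can be done
None
```

I handed the job in at about 29 s: the pin hangs in the ledge notch, let go of, and the arm is still pressing the carrier against both hard stops at about 16 N; the sign-off returned no verdict.

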